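# Heating controller up four clicks, then start

### The job

Turn the large dial on the heating controller exactly four clicks clockwise (seen from above) from where it stands, gently pushing the side of its bar with a fingertip rather than gripping it; then press the round start button fully in and let it come back up. Leave the small knob, the glassware and the other loose things as they stand.

Things in the scene. Friction and masses are not known exactly. Their poses are not given: they have to be found in the camera images.
- controller: heating controller: fixed white flat-topped case with grey top panel, 200 (its x) by 280 (its y) mm, 70 high; origin at the centre of its underside, on the table. At yaw 0 its x axis points away from the robot, y to the left. Large dial on its left (+y) half; push button on its right half, nearer the robot; small knob on its right half, farther away
- dial_disc (a point): on the large dial's vertical axis, on top of its disc (black, 82 mm across, top 82 mm above the table). White ticks on the panel, 51 to 63 mm from the axis, mark its 12 click positions, 20 degrees apart, with a stop at each end; it starts in one of the four most anticlockwise
- dial_axis (a point): on the large dial's axis, at the top of its upright grip bar (104 mm above the table). The bar crosses the disc, is 12 mm thick and rises 22 mm above the disc; its pointer end (white line on top) reaches 46 mm from the axis, 5 mm beyond the disc, its other end 36 mm
- dial_tip (a point): on top of the bar at its pointer end, on its centreline, 40 mm from the axis; turns with the dial (dial_axis to dial_tip is the pointer's direction). Leaving a click takes some 0.1 to 0.15 N m (3 to 5 N at 30 mm); past half-way the dial snaps on by itself into the next click and stays there, running up to 10 degrees ahead of the finger
- start_top (a point): centre of the top face of the round start push button (30 mm across, in a low round housing; its top stands 22 mm above the panel, 92 mm above the table); moves with the button, which goes straight down
- start (a joint): travel of the push button: 0 released, 0.006 m fully in; springs back by itself; fully in takes 5 N
- trim_mark (a point): point on top of the small round knob, 12 mm from its axis (knob 28 mm across, 17 high, on the same panel); turns with it; to be left alone
- flask_large_mid (a point): conical glass flask, 84 mm wide, 140 tall; stands beyond the controller's left end (+y side); point on its axis about half-way up; loose, to be left alone
- flask_small_mid (a point): conical glass flask, 64 mm wide, 105 tall; behind the controller's left end; point on its axis about half-way up; loose, to be left alone
- beaker_mid (a point): glass beaker, 60 mm wide, 70 tall; beyond the controller's right end; point on its axis about half-way up; loose, to be left alone
- cylinder_mid (a point): measuring cylinder on a round foot, 70 mm wide foot, 28 mm tube, 205 tall; behind the controller; point on its axis about half-way up; loose, to be left alone
- jar_mid (a point): small amber capped jar, 28 mm wide, 42 tall; stands on the controller's own top near its far edge; point on its axis about half-way up; loose, to be left alone
- stopper_mid (a point): tapered rubber stopper, 32 mm wide, 26 tall; beside the controller's near left corner; point on its axis about half-way up; loose, to be left alone
- wash_bottle_mid (a point): white plastic bottle, 60 mm wide, 150 tall; behind the controller's right end; point on its axis about half-way up; loose, to be left alone

How it is judged:
By the outcome, as a careful person would: the job done as asked, in the order asked, and still so for the second after the job is handed in, with the robot touching nothing.
It also fails if it takes over 53 s, if anything falls off the work surface, if the arm or the gripper's body presses on something with over 40 N, if the wrist force passes 120 N, or if a joint passes its speed limit or range.

### The arm

A 6-joint arm with a two-finger parallel gripper is mounted at the origin on the work surface. World frame = base frame: x ahead of the robot, y to its left, z up, the work surface at z = 0. Lengths are in mm, angles in rad, forces in N, time in s.
With the tool pointing down it reaches from about 350 to 975 mm from the base axis. Payload 7.1 kg.
Tool frame: the origin (TCP) lies between the finger pads; the fingertips stand 19 mm ahead of it and the grasp point (between the pads) is the TCP (ctrl.tcp_to_tips is the distance from the TCP to the fingertips, in mm); z points along the fingers, y is the line along which they close (so a half turn about z gives the same grasp; the last joint's range is limited). The gripper opens to 88 mm and grips with 3 to 60 N. Pads are 20 mm wide; open, the fingers measure 115 mm over their backs; the gripper's body (75 mm by 178 mm) begins 61 mm behind the grasp point.
Start: joints at [1.283, 0.423, 1.63, -0, 1.089, -0.019], TCP at [165.953, 602.548, 241.675] pointing down, gripper open.
Joint ranges: [-3, 3], [-0.9, 2.11], [0.09, 2.58], [-1.31, 4.45], [0.11, 2.69], [-2.54, 2.54]. Speed limits (rad/s): [2.39, 2.39, 3.01, 3.14, 3.14, 3.14].

### API

Orientations are given as a rotation vector (axis times angle).
In Python, from workcell import status, optics, ctrl gives the robot as it stands. The module is installed in compiled form; this text tells all that it offers.
- The arm moves only by the shell command python3 -m inch 'ROWS'. ROWS is JSON, a list that holds one entry, the list of rows, each a list of 7 numbers: the shift along the tool's x, y, z in mm, then the turn, a rotation vector about the tool's x, y, z in rad, then the opening in per cent of the stroke, from 0 (shut) to 100 (fully open). A call has 1 to 20 rows; each row is the pose to reach, as a shift and turn from the pose commanded when the call began, along the tool's axes at that moment; what a row does not reach only later rows make up. A row lasts 1/10 s, in which the tool goes at most 50 mm and 8.59 degrees, less where a joint would pass 70% of its speed; a pose out of reach is approached as far as the arm can. A call with a gripper value outside its range is refused whole. The fingers move at their own pace and stop on an object; the grip force is fixed at half the most. Time passes only in rows, so rows that repeat a pose let the fingers close. It gives the time, the measured TCP pose, the force, the opening and the grip force at its end, in the units of the state.
- status.get_obs(): the state, without advancing time (a new reading comes with each control period).
- optics.get_image(name): name is "side" or "top"; returns a dict with "frame" (420x560x3 uint8, red, green, blue), "fx", "fy", "cx", "cy" (pixels), "k1" (the pictures are not rectified: a ray, as slopes to the right and down, at radius r is drawn at 1 + k1 r^2 times it, then the intrinsics apply), "rvec" (rotation vector, rad) and "tvec" (3), from world to camera coordinates, as OpenCV has them. Camera axes: x right, y down, z forward; pixel columns grow to the right and rows downward; lengths in mm; the calibration is good to about 2 mm. A picture is of the moment at which its call begins. There is no depth.
- ctrl.close_job(): hands the job in; it is judged then, once.
The state is a dict: "t": time; "qpos": joint angles; "qvel": joint speeds; "joint_torque": joint torques, N m; "ee_pos": TCP position; "orientation": TCP orientation; "ft_force": force on the tool from outside, world axes, zero at the start; "moment": the same for the moment, N m; "width": finger opening in mm; "grasp_force": force on a finger pad.
Only numpy, scipy, OpenCV 4.12 (cv2) and the standard library are available. Lean on these libraries where they do the work, as an engineer would, in place of code of your own. Each camera call takes 0.05 s, during which the arm holds its last target. There are 200 camera calls.

## Working session

There is one attempt and no reset: what is moved stays moved. The work goes in short steps, Python scripts to look and compute and a shell command to move; the robot and the scene stay as the last step left them, time stands still between calls to the robot, and variables do not carry over. Pictures are saved under pics/ and viewed, at most 10 in all, crops included, and the job is handed in when it is done.

```bash
mkdir -p pics; cat > h.py <<'E'
import numpy as np, cv2, pickle
from workcell import status, optics, ctrl
def snap(n,tag):
    d=optics.get_image(n); pickle.dump(d,open(f'pics/{tag}.pkl','wb'))
    cv2.imwrite(f'pics/{tag}.png',cv2.resize(d['frame'][:,:,::-1],None,fx=1.42,fy=1.42,interpolation=cv2.INTER_CUBIC)); return d
def load(tag): return pickle.load(open(f'pics/{tag}.pkl','rb'))
def crop(tag,x0,y0,w,h,s):
    d=load(tag); c=d['frame'][y0:y0+h,x0:x0+w,::-1]
    cv2.imwrite(f'pics/{tag}_c{x0}_{y0}.png',cv2.resize(c,None,fx=s,fy=s,interpolation=cv2.INTER_CUBIC))
def cal(d):
    K=np.array([[d['fx'],0,d['cx']],[0,d['fy'],d['cy']],[0,0,1.]]); D=np.array([d['k1'],0,0,0,0.])
    return K,D,np.array(d['rvec'],float),np.array(d['tvec'],float)
def unp(d,uv,z):
    K,D,r,t=cal(d); R=cv2.Rodrigues(r)[0]
    p=cv2.undistortPoints(np.array(uv,float).reshape(-1,1,2),K,D).reshape(-1,2)
    ray=np.c_[p,np.ones(len(p))]@R; c=-R.T@t
    return c+ray*((z-c[2])/ray[:,2])[:,None]
def proj(d,P):
    K,D,r,t=cal(d); return cv2.projectPoints(np.array(P,float).reshape(-1,1,3),r,t,K,D)[0].reshape(-1,2)
E
python3 - <<'E'
from h import *
a=snap('top','t0'); b=snap('side','s0')
for d in(a,b):
    K,D,r,t=cal(d);R=cv2.Rodrigues(r)[0];print(-R.T@t,R[2],d['fx'],d['k1'])
o=status.get_obs();print(o['t'],o['ee_pos'],o['orientation'],o['ft_force'],ctrl.tcp_to_tips)
E
```

```text
[469.43704654  38.32386107 824.63474038] [ 0.22700782  0.00656987 -0.97387078] 395.7664123322656 -0.05851392479829866
[569.69811721 683.47901689 742.64683249] [ 0.08899696 -0.69130361 -0.71706266] 479.85838407697923 0.03544109008420419
0.1 [165.82590704 602.11166206 240.98767389] [-4.20923328e-01 -3.11305832e+00  2.17409745e-03] [ 0.16639666  0.48756898 -0.40845868] 19.0
```

View pics/t0.png

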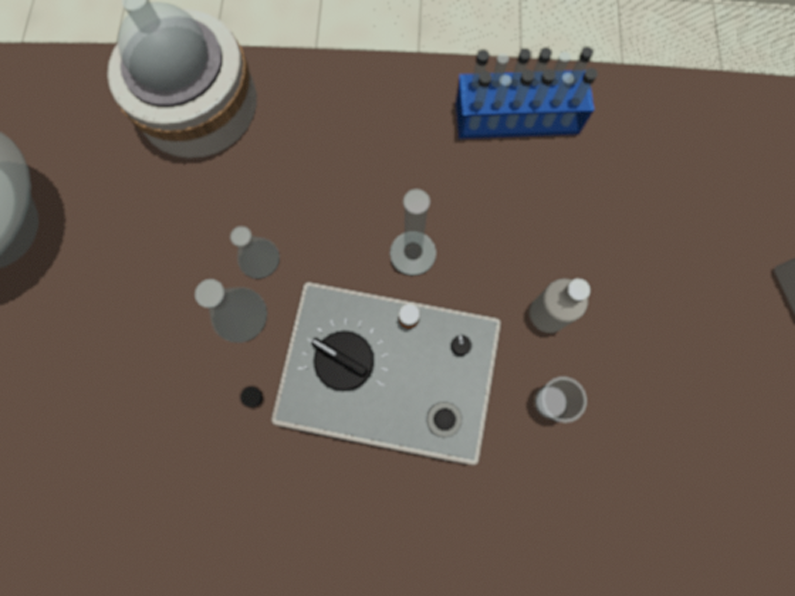

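View pics/s0.png

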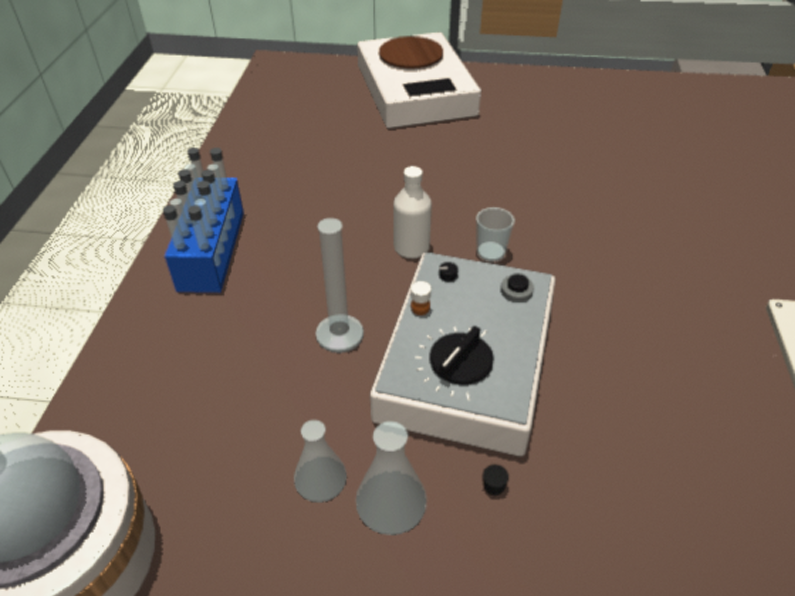

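The top view shows the dial at about (344,361), its pointer end at upper left (316,342), the button at (445,419), the small knob at (461,346) and the jar at (409,315). All loose items are standing. I'll enlarge both views next.

```bash
python3 - <<'E'
from h import *
crop('t0',190,195,170,135,4.7); crop('s0',255,170,150,160,3.7)
E
ls pics
```

```text
s0.pkl
s0.png
s0_c255_170.png
t0.pkl
t0.png
t0_c190_195.png
```

View pics/t0_c190_195.png

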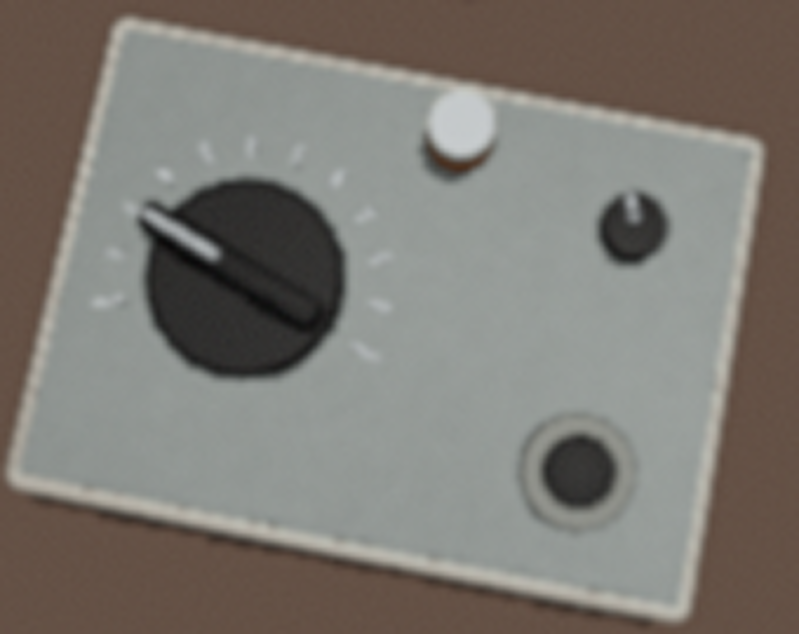

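View pics/s0_c255_170.png

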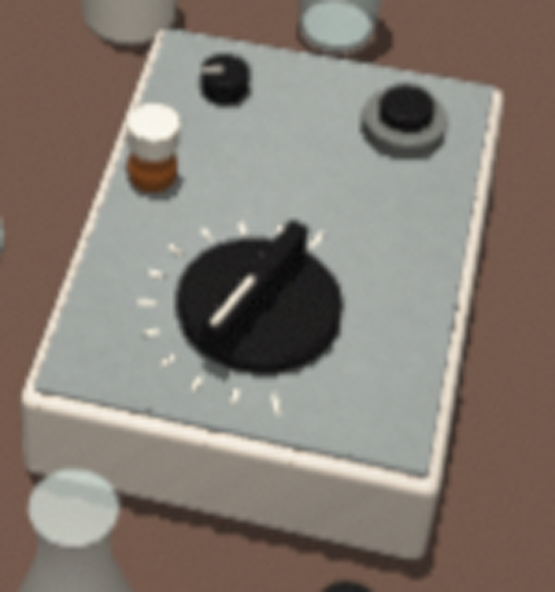

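The top crop shows 12 ticks and the pointer near the third tick from the anticlockwise end. Crop positions: bar from (150,212) to (315,312), button (579,471), jar cap (461,122).

```bash
python3 - <<'E'
from h import *
from scipy.optimize import least_squares
d=load('t0'); s=load('s0')
T=lambda L:np.array(L,float)/4.7+[190,195]-0.4
S=lambda L:np.array(L,float)/3.7+[255,170]-0.4
tk=unp(d,T([(105,302),(115,254),(132,210),(165,174),(207,152),(250,146),(297,153),(338,177),(365,215),(378,259),(380,306),(368,352)]),70)[:,:2]
f=least_squares(lambda p:np.hypot(*(tk-p[:2]).T)-p[2],[500,100,57]);print('ticks c,r',f.x,'res',np.abs(f.fun).max())
c=f.x[:2]; a=np.degrees(np.arctan2(*(tk-c).T[::-1]));print('tick ang',a.round(1),np.diff(np.unwrap(a,period=360)).round(1))
b=unp(d,T([(150,212),(315,312)]),104)[:,:2];v=b[0]-b[1];print('bar',b,np.hypot(*v),np.degrees(np.arctan2(v[1],v[0])), 'axis by 36/82',b[1]+v*36/82)
print('disc',unp(d,T([(246,279)]),82), 'side disc',unp(s,S([(259,305)]),82))
print('button',unp(d,T([(579,469)]),92),unp(s,S([(407,107)]),92))
cr=unp(d,T([(118,18),(763,140),(688,620),(10,487)]),70)[:,:2];print('corners',cr,cr.mean(0),[np.hypot(*(cr[i]-cr[i-1])) for i in range(4)])
v=cr[0]-cr[1];print('yaw',np.degrees(np.arctan2(v[1],v[0]))-90); v=cr[3]-cr[2];print(np.degrees(np.arctan2(v[1],v[0]))-90)
crs=unp(s,S([(160,30),(500,92),(433,487),(25,398)]),70)[:,:2];print('side corners',crs,crs.mean(0))
print('jar',unp(d,T([(461,122)]),112),unp(s,S([(155,125)]),112))
print('knob',unp(d,T([(632,225)]),87))
q=unp(s,S([(213,325),(252,278)]),104)[:,:2];v=q[0]-q[1];print('side line',q,np.degrees(np.arctan2(v[1],v[0])))
E
```

```text
ticks c,r [555.06293585 118.49735139  56.1904869 ] res 1.5368318754356167
tick ang [ 101.    80.8   60.8   40.3   20.4    2.1  -17.8  -37.8  -57.5  -77.2
  -97.2 -116.6] [-20.2 -20.  -20.5 -19.9 -18.3 -20.  -19.9 -19.7 -19.7 -20.  -19.4]
bar [[576.75394718 154.1821795 ]
 [540.98644613  87.17798292]] 75.95312035466752 61.9062604724122 axis by 36/82 [556.68925147 116.59445947]
disc [[554.95395949 117.07569578  82.        ]] side disc [[557.30282316 125.9025145   82.        ]]
button [[486.57245194 -17.69726894  92.        ]] [[487.61668418 -11.22152178  92.        ]]
corners [[663.16673264 179.95607943]
 [624.25428154 -91.30010883]
 [430.73059396 -64.11980091]
 [468.66262819 206.4970273 ]] [546.70355908  57.75829925] [np.float64(196.3065678041408), np.float64(274.03302450972), np.float64(195.4230968805001), np.float64(273.26234085088055)]
yaw -8.163543844460463
-7.9790954020898965
side corners [[624.80708198 -81.96380366]
 [434.19286776 -52.82541912]
 [473.70041059 212.46612405]
 [662.95712649 185.86620476]] [548.91437171  65.88577651]
jar [[617.04304302  34.27577836 112.        ]] [[616.95542023  38.75163671 112.        ]]
knob [[583.52844798 -36.16547264  87.        ]]
side line [[578.13150392 159.07003077]
 [561.93325236 128.25648966]] 62.26971722944975
```

```bash
cat >> h.py <<'E'
from scipy.spatial.transform import Rotation as Ro
def goal(x,y,z,yaw):   # TCP target, yaw (deg) of tool y -> shift in tool axes, turn about tool axes
    o=status.get_obs(); R=Ro.from_rotvec(o['orientation']); u=np.radians(yaw)
    Y=np.array([np.cos(u),np.sin(u),0]);Z=np.array([0,0,-1.]);G=Ro.from_matrix(np.c_[np.cross(Y,Z),Y,Z])
    sh=R.inv().apply(np.array([x,y,z])-o['ee_pos']); tr=(R.inv()*G).as_rotvec()
    print('shift',sh.round(1),'turn',tr.round(3)); return sh,tr
E
python3 - <<'E'
from h import *
d=load('t0');s=load('s0')
F=lambda L:np.array(L,float)/1.42
print('cyl foot',unp(d,F([(413,252)]),3),'top',unp(d,F([(417,201)]),205),'side',unp(s,F([(339,334)]),3),unp(s,F([(330,226)]),205))
print('wash',unp(d,F([(578,290)]),150),'mantle',unp(d,F([(30,200),(0,130),(240,80)]),100))
print('flaskL',unp(d,F([(209,294)]),140),unp(s,F([(391,434)]),140))
goal(550,165,200,62)
E
```

```text
cyl foot [[735.53652567  31.16459947   3.        ]] top [[733.52906618  30.96113182 205.        ]] side [[734.60373747  35.48816482   3.        ]] [[733.09634521  36.28527563 205.        ]]
wash [[ 648.92937168 -175.19782571  150.        ]] mantle [[756.35551754 578.05375072 100.        ]
 [865.34333207 650.06118694 100.        ]
 [958.24587665 298.78382698 100.        ]]
flaskL [[623.42128327 286.67577908 140.        ]] [[624.96401383 286.79594854 140.        ]]
shift [-486.5 -319.3   41.4] turn [-0.001  0.     0.22 ]
```

```bash
python3 -m inch '[[[-10,-6,0,0,0,0,0],[-30,-20,0,0,0,0.01,0],[-60,-40,0,0,0,0.03,0],[-90,-60,0,0,0,0.05,0],[-120,-80,0,0,0,0.07,0],[-150,-100,0,0,0,0.09,0],[-180,-120,0,0,0,0.11,0],[-210,-140,0,0,0,0.13,0],[-240,-160,5,0,0,0.15,0],[-270,-180,10,0,0,0.17,0],[-300,-200,15,0,0,0.19,0],[-330,-220,20,0,0,0.2,0],[-360,-240,25,0,0,0.21,0],[-390,-260,30,0,0,0.22,0],[-420,-280,35,0,0,0.22,0],[-450,-300,40,0,0,0.22,0],[-470,-312,41,0,0,0.22,0],[-483,-318,41,0,0,0.22,0],[-486,-319,41,0,0,0.22,0],[-486,-319,41,0,0,0.22,0]]]'
python3 - <<'E'
from h import *
o=status.get_obs();print(o['t'],o['ee_pos'],o['qpos'],o['width'],o['ft_force'])
for n,t in(('top','t1'),('side','s1')):
    d=snap(n,t);print(proj(d,o['ee_pos']+np.array([0,0,-19])),proj(d,o['ee_pos']))
a=load('t1')['frame'];b=load('s1')['frame']
u,v=proj(load('t1'),o['ee_pos']).ravel().astype(int);u2,v2=proj(load('s1'),o['ee_pos']).ravel().astype(int)
print(u,v,u2,v2)
A=a[v-60:v+80,u-80:u+60,::-1];B=b[v2-90:v2+50,u2-70:u2+70,::-1];print(A.shape,B.shape)
cv2.imwrite('pics/p1.png',cv2.resize(np.hstack([A,B]),None,fx=2.85,fy=2.85,interpolation=cv2.INTER_CUBIC))
E
```

```text
t: 2.1
ee_pos: [549.6, 165.9, 200.7]
orientation: [-0.761, -3.048, -0.0]
ft_force: [-0.0, 0.5, -0.2]
width: 0.7
grasp_force: 0.0
2.1 [549.63308514 165.92517832 200.67253378] [ 2.72352614e-01  4.00301472e-01  1.77586179e+00  2.47048834e-04
  9.65628458e-01 -8.09234181e-01] 0.6829894493268339 [-0.03089426  0.49899637 -0.23866576]
[[205.99306187 248.37148312]] [[203.76965059 246.76871981]]
[[332.22023855 231.26306103]] [[333.17274328 223.00630925]]
203 246 333 223
(140, 140, 3) (140, 140, 3)
```

View pics/p1.png

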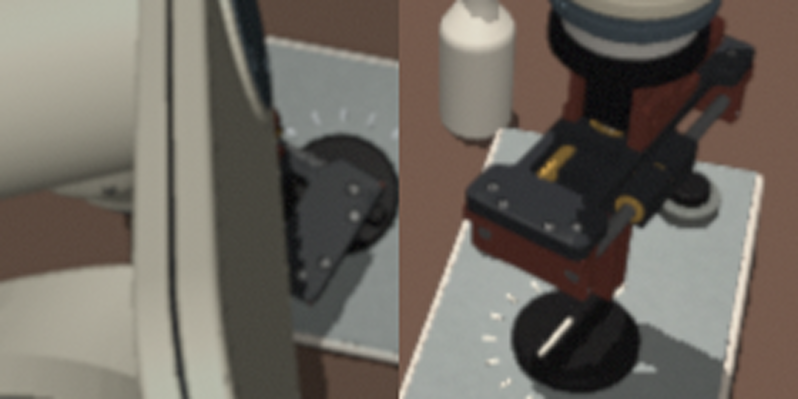

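The side picture shows the gripper over the dial's pointer half. The fingertip is nearly hidden against the black disc, so I'll lower it beside the bar and check there.

```bash
python3 -m inch '[[[2,-8,5,0,0,0,0],[2,-8,15,0,0,0,0],[2,-8,27,0,0,0,0],[2,-8,39,0,0,0,0],[2,-8,51,0,0,0,0],[2,-8,63,0,0,0,0],[2,-8,73,0,0,0,0],[2,-8,81,0,0,0,0],[2,-8,87,0,0,0,0],[2,-8,91,0,0,0,0],[2,-8,93,0,0,0,0],[2,-8,93,0,0,0,0]]]'
python3 - <<'E'
from h import *
o=status.get_obs();print(o['ee_pos'],o['ft_force'],o['moment'])
t=o['ee_pos']+np.array([0,0,-19])
d=snap('side','s2');p=proj(d,t).ravel();print(p)
crop('s2',265,180,130,120,6)
print((p+.5-[265,180])*6)
E
```

```text
t: 3.4
ee_pos: [544.3, 159.8, 107.6]
orientation: [0.76, 3.048, 0.0]
ft_force: [-0.2, -1.5, -0.0]
width: 0.4
grasp_force: 0.0
[544.2991225  159.81540711 107.64113687] [-0.21568259 -1.47349323 -0.04030968] [ 0.02842069 -0.02318972  0.05186202]
[331.30231399 265.28271347]
[400.81388393 514.6962808 ]
```

View pics/s2_c265_180.png

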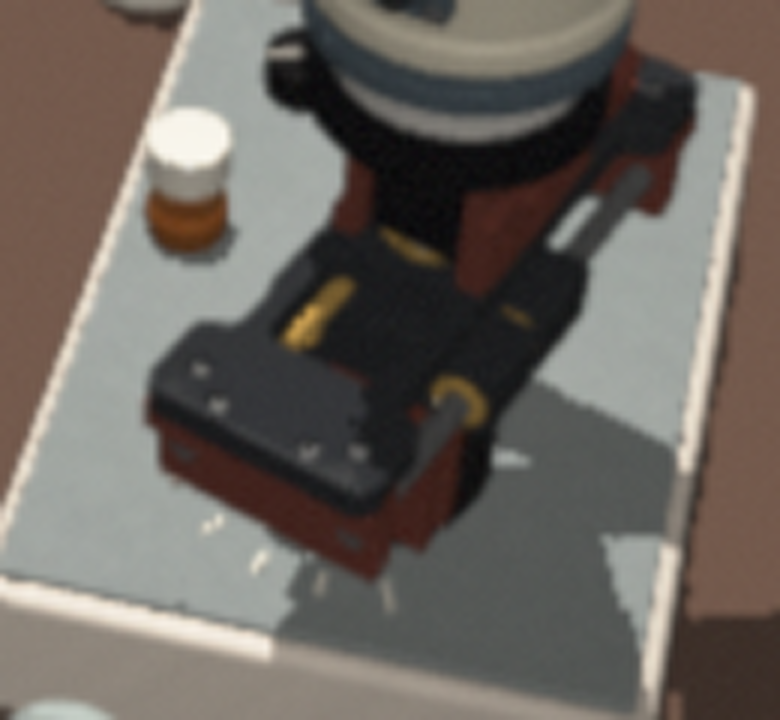

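The gripper hides the dial from this side: the bar cannot be seen, and the predicted tip at (401,515) lies behind the carriage. I'll find the bar by touch.

```bash
for i in 1; do python3 -m inch '[[[-2,0,0,0,0,0,0],[-4,0,0,0,0,0,0],[-6,0,0,0,0,0,0],[-8,0,0,0,0,0,0],[-8,0,0,0,0,0,0]]]'|grep -E 'ee_pos|ft_f'; python3 -m inch '[[[-1,0,0,0,0,0,0],[-2,0,0,0,0,0,0],[-2,0,0,0,0,0,0]]]'|grep -E 'ee_pos|ft_f'; python3 -m inch '[[[-1,0,0,0,0,0,0],[-2,0,0,0,0,0,0],[-2,0,0,0,0,0,0]]]'|grep -E 'ee_pos|ft_f';python3 -m inch '[[[-1,0,0,0,0,0,0],[-2,0,0,0,0,0,0],[-2,0,0,0,0,0,0]]]'|grep -E 'ee_pos|ft_f'; done
```

```text
ee_pos: [551.7, 155.9, 107.8]
ft_force: [-0.1, -0.1, 0.5]
ee_pos: [553.2, 155.1, 107.7]
ft_force: [0.6, -0.9, -0.7]
ee_pos: [555.0, 154.1, 107.7]
ft_force: [0.1, 0.3, 0.6]
ee_pos: [556.8, 153.2, 107.7]
ft_force: [0.5, -0.4, 0.9]
```

```bash
python3 -m inch '[[[-1,0,0,0,0,0,0],[-1.5,0,0,0,0,0,0],[-1.5,0,0,0,0,0,0]]]'|grep -E 'ee_pos|ft_f'; python3 -m inch '[[[-1,0,0,0,0,0,0],[-1.5,0,0,0,0,0,0],[-1.5,0,0,0,0,0,0]]]'|grep -E 'ee_pos|ft_f';python3 -m inch '[[[-1,0,0,0,0,0,0],[-1.5,0,0,0,0,0,0],[-1.5,0,0,0,0,0,0]]]'|grep -E 'ee_pos|ft_f'; python3 -c "
from h import *
o=status.get_obs();print(o['t'],o['ft_force'],o['moment'])"
```

```text
ee_pos: [557.5, 152.8, 107.6]
ft_force: [-3.0, 3.0, 2.1]
ee_pos: [558.9, 152.3, 107.7]
ft_force: [-1.6, 3.4, 2.1]
ee_pos: [561.0, 151.0, 107.7]
ft_force: [-0.4, -0.0, -0.9]
5.75 [-0.35334963 -0.0424276  -0.87642169] [ 0.00288771 -0.04386369  0.04621355]
```

Contact came at about (557,153), which fits the axis estimate (556,118.5). Then the force rose and dropped to zero, so one click probably passed. Next I'll compute arc poses with the tool turning along with the bar.

```bash
cat >> h.py <<'E'
def arc(ths,c=(556,118.5),r=31,w=15.1,z=107.6):
    for th in ths:
        a=np.radians(th);u=np.array([np.cos(a),np.sin(a)]);n=np.array([-u[1],u[0]])
        p=np.array(c)+r*u+w*n; print(th,p.round(1),end=' '); goal(p[0],p[1],z,th)
E
python3 -c "
from h import *
arc([54,50,46,43,40,37,34,31,28,25])"
```

```text
54 [562.  152.5] shift [-0.2  1.8  0.1] turn [0.    0.001 0.14 ]
50 [564.4 152. ] shift [-2.5  2.5  0.1] turn [0.    0.001 0.21 ]
46 [566.7 151.3] shift [-4.9  3.   0.1] turn [0.    0.001 0.28 ]
43 [568.4 150.7] shift [-6.6  3.2  0.1] turn [0.    0.001 0.332]
40 [570. 150.] shift [-8.4  3.4  0.1] turn [0.    0.001 0.384]
37 [571.7 149.2] shift [-10.2   3.5   0.1] turn [0.    0.001 0.437]
34 [573.3 148.4] shift [-12.    3.5   0.1] turn [0.    0.001 0.489]
31 [574.8 147.4] shift [-13.8   3.3   0.1] turn [0.    0.001 0.541]
28 [576.3 146.4] shift [-15.6   3.1   0.1] turn [0.    0.001 0.594]
25 [577.7 145.3] shift [-17.4   2.8   0.1] turn [0.    0.001 0.646]
```

```bash
python3 -m inch '[[[-0.2,1.8,0,0,0,0.07,0],[-0.2,1.8,0,0,0,0.14,0],[-2.5,2.5,0,0,0,0.21,0],[-4.9,3,0,0,0,0.28,0],[-6.6,3.2,0,0,0,0.332,0],[-6.6,3.2,0,0,0,0.332,0]]]'|grep -E 'ee_pos|ft_f'
python3 -m inch '[[[-0.8,0.4,0,0,0,0.026,0],[-1.6,0.8,0,0,0,0.052,0],[-1.6,0.8,0,0,0,0.052,0]]]'|grep -E 'ee_pos|ft_f'
python3 -m inch '[[[-0.8,0.4,0,0,0,0.026,0],[-1.6,0.8,0,0,0,0.052,0],[-1.6,0.8,0,0,0,0.052,0]]]'|grep -E 'ee_pos|ft_f'
python3 -m inch '[[[-0.8,0.4,0,0,0,0.026,0],[-1.6,0.8,0,0,0,0.052,0],[-1.6,0.8,0,0,0,0.052,0]]]'|grep -E 'ee_pos|ft_f'
```

```text
ee_pos: [568.3, 150.5, 107.7]
ft_force: [0.4, -0.1, -0.2]
ee_pos: [569.3, 150.4, 107.6]
ft_force: [-1.3, 2.2, 0.6]
ee_pos: [571.3, 149.4, 107.6]
ft_force: [-2.7, 2.3, 0.9]
ee_pos: [573.2, 148.5, 107.7]
ft_force: [-1.3, 0.7, -0.7]
```

```bash
python3 -m inch '[[[-0.8,0.4,0,0,0,0.026,0],[-1.6,0.8,0,0,0,0.052,0],[-1.6,0.8,0,0,0,0.052,0]]]'|grep -E 'ee_pos|ft_f'
python3 -m inch '[[[-0.8,0.4,0,0,0,0.026,0],[-1.6,0.8,0,0,0,0.052,0],[-1.6,0.8,0,0,0,0.052,0]]]'|grep -E 'ee_pos|ft_f'
python3 -c "
from h import *
print(status.get_obs()['t']);arc([25,22,19,16,13,10,7])
d=snap('side','s3');crop('s3',265,180,130,120,6)"
```

```text
ee_pos: [574.8, 147.6, 107.8]
ft_force: [-0.2, -0.4, 0.1]
ee_pos: [576.1, 146.8, 107.8]
ft_force: [-0.6, -0.1, 1.0]
7.85
25 [577.7 145.3] shift [-2.1  0.7  0.2] turn [0.    0.    0.052]
22 [579.1 144.1] shift [-3.8  1.3  0.2] turn [0.    0.    0.105]
19 [580.4 142.9] shift [-5.5  1.9  0.2] turn [0.    0.    0.157]
16 [581.6 141.6] shift [-7.2  2.4  0.2] turn [0.    0.    0.209]
13 [582.8 140.2] shift [-9.   2.8  0.2] turn [0.    0.    0.262]
10 [583.9 138.8] shift [-10.8   3.1   0.2] turn [0.    0.    0.314]
7 [584.9 137.3] shift [-12.6   3.3   0.2] turn [0.    0.    0.367]
```

View pics/s3_c265_180.png

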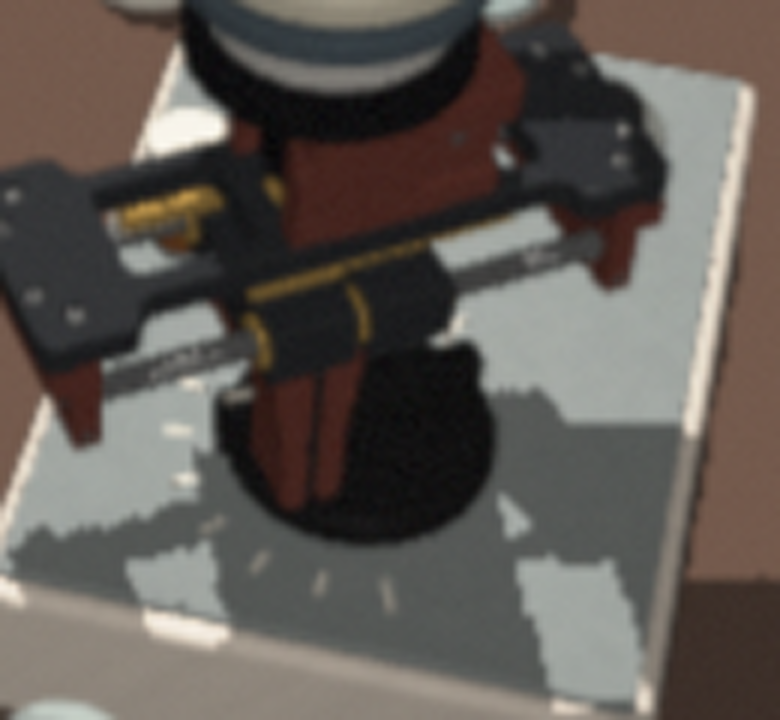

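The side picture shows both fingertips over the disc at about (310,500), with the bar's tail end at (465,350) having turned on. That fits two clicks, so I'll go on to the third.

```bash
python3 -m inch '[[[-0.8,0.4,0,0,0,0.026,0],[-1.6,0.8,0,0,0,0.052,0],[-2.5,1.1,0,0,0,0.079,0],[-3.3,1.4,0,0,0,0.105,0],[-3.3,1.4,0,0,0,0.105,0]]]'|grep -E 'ee_pos|ft_f'
python3 -m inch '[[[-0.8,0.4,0,0,0,0.026,0],[-1.6,0.8,0,0,0,0.052,0],[-1.6,0.8,0,0,0,0.052,0]]]'|grep -E 'ee_pos|ft_f'
python3 -m inch '[[[-0.8,0.4,0,0,0,0.026,0],[-1.6,0.8,0,0,0,0.052,0],[-1.6,0.8,0,0,0,0.052,0]]]'|grep -E 'ee_pos|ft_f'
python3 -m inch '[[[-0.8,0.4,0,0,0,0.026,0],[-1.6,0.8,0,0,0,0.052,0],[-1.6,0.8,0,0,0,0.052,0]]]'|grep -E 'ee_pos|ft_f'
python3 -m inch '[[[-0.8,0.4,0,0,0,0.026,0],[-1.6,0.8,0,0,0,0.052,0],[-1.6,0.8,0,0,0,0.052,0]]]'|grep -E 'ee_pos|ft_f'
```

```text
ee_pos: [578.7, 144.7, 107.7]
ft_force: [-0.8, 0.9, -0.2]
ee_pos: [580.0, 143.7, 107.7]
ft_force: [-0.9, 3.4, -0.1]
ee_pos: [581.5, 142.1, 107.7]
ft_force: [0.1, 2.7, -1.7]
ee_pos: [582.7, 140.4, 107.7]
ft_force: [0.3, 0.1, -0.6]
ee_pos: [583.7, 139.2, 107.7]
ft_force: [0.1, -0.3, 0.1]
```

The third click followed the same force pattern. Now the fourth, stopping as soon as the force drops away.

```bash
python3 -m inch '[[[-0.8,0.4,0,0,0,0.026,0],[-1.6,0.8,0,0,0,0.052,0],[-2.5,1.1,0,0,0,0.079,0],[-3.3,1.4,0,0,0,0.105,0],[-3.3,1.4,0,0,0,0.105,0]]]'|grep -E 'ee_pos|ft_f'
python3 -m inch '[[[-0.8,0.4,0,0,0,0.026,0],[-1.6,0.8,0,0,0,0.052,0],[-1.6,0.8,0,0,0,0.052,0]]]'|grep -E 'ee_pos|ft_f'
python3 -m inch '[[[-0.8,0.4,0,0,0,0.026,0],[-1.6,0.8,0,0,0,0.052,0],[-1.6,0.8,0,0,0,0.052,0]]]'|grep -E 'ee_pos|ft_f'
python3 -m inch '[[[-0.8,0.4,0,0,0,0.026,0],[-1.6,0.8,0,0,0,0.052,0],[-1.6,0.8,0,0,0,0.052,0]]]'|grep -E 'ee_pos|ft_f'
```

```text
ee_pos: [585.7, 136.4, 107.7]
ft_force: [-0.6, 0.3, 0.7]
ee_pos: [586.4, 135.4, 107.7]
ft_force: [-0.4, 3.5, 0.3]
ee_pos: [587.4, 133.4, 107.7]
ft_force: [-1.4, 4.0, 0.2]
ee_pos: [588.3, 131.1, 107.7]
ft_force: [0.8, 0.1, -0.6]
```

The fourth click snapped: force 4 N, then 0. Back off, lift, and go over the button.

```bash
python3 -m inch '[[[2,0,0,0,0,0,0],[5,0,0,0,0,0,0],[8,0,0,0,0,0,0],[10,0,-3,0,0,0,0],[10,0,-12,0,0,0,0],[10,0,-26,0,0,0,0],[10,0,-42,0,0,0,0],[10,0,-56,0,0,0,0],[10,0,-66,0,0,0,0],[10,0,-70,0,0,0,0],[10,0,-70,0,0,0,0]]]'|grep -E 't:|ee_pos|ft_f'
python3 -c "
from h import *
goal(486.6,-17.7,177,-8)"
```

```text
t: 12.1
ee_pos: [589.3, 141.7, 178.6]
ft_force: [0.2, 0.1, -0.6]
shift [-167.5  -89.     1.4] turn [ 0.001 -0.     0.056]
```

```bash
python3 -m inch '[[[-6,-3,0,0,0,0.01,0],[-20,-11,0,0,0,0.03,0],[-40,-21,0,0,0,0.056,0],[-62,-33,0,0,0,0.056,0],[-84,-45,0,0,0,0.056,0],[-106,-57,0,0,0,0.056,0],[-126,-67,0,0,0,0.056,0],[-144,-77,0,0,0,0.056,0],[-157,-84,0,0,0,0.056,0],[-164,-87,0,0,0,0.056,0],[-167.5,-89,1,0,0,0.056,0],[-167.5,-89,1,0,0,0.056,0],[-167.5,-89,1,0,0,0.056,0]]]'|grep -E 't:|ee_pos|ft_f'
python3 -c "
from h import *
d=snap('side','s4');crop('s4',255,140,150,150,4)
goal(486.6,-17.7,115,-8)"
```

```text
t: 13.4
ee_pos: [486.6, -17.4, 176.7]
ft_force: [-0.2, 0.6, 0.3]
shift [-0.4  0.  61.6] turn [ 0. -0.  0.]
```

View pics/s4_c255_140.png

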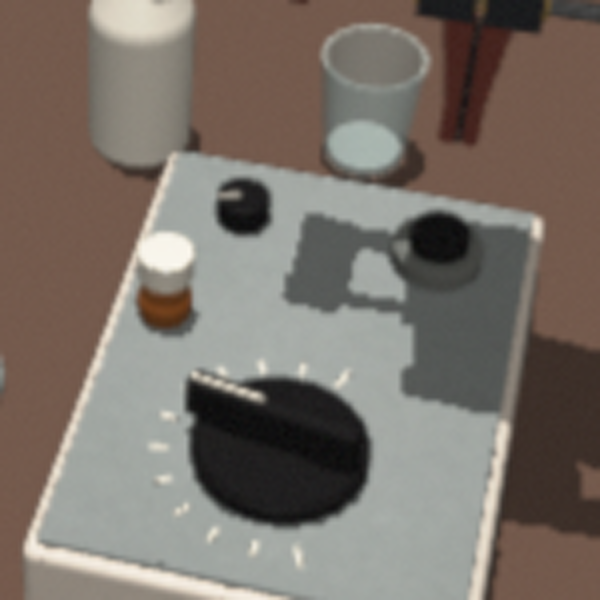

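Pointer line runs from (195,375) to (262,400) and the bar tail is at (365,455). I'll turn that into an angle.

```bash
python3 -c "
from h import *
d=load('s4');S=lambda L:(np.array(L,float)+.5)/4-.5+[255,140]
q=unp(d,S([(195,375),(262,400)]),104)[:,:2];v=q[0]-q[1];print(q,np.degrees(np.arctan2(v[1],v[0])))
q=unp(d,S([(190,376),(366,443)]),104)[:,:2];v=q[0]-q[1];print(q,np.hypot(*v),np.degrees(np.arctan2(v[1],v[0])))
tk=unp(d,S([(298,555),(254,547),(213,533),(181,509),(163,480),(158,447),(168,415),(222,372),(263,367),(303,370),(345,378)]),70)[:,:2]
c=[557,125];print(np.degrees(np.arctan2(*(tk-c).T[::-1])).round(1))
o=status.get_obs();print(proj(d,o['ee_pos']+[0,0,-19]), S([(458,140)]))
"
```

```text
[[597.86635005 105.63589874]
 [567.16681858 116.89732605]] -20.144417634372136
[[600.03522165 106.50750128]
 [520.96252531 136.20284149]] 84.4648124191554 -20.583406844081708
[ 102.6   80.2   57.6   36.    16.2   -4.2  -24.3  -60.9  -79.6  -97.7
 -116.1]
[[369.60846117 170.87852302]] [[369.125 174.625]]
```

The pointer is at -20°, against 62° at the start: four clicks. The side camera shows the fingertip about 4 px too low, so its 7 mm bias is real and the button at (487,-18) holds. Now the press.

```bash
python3 -m inch '[[[0,0,6,0,0,0,0],[0,0,16,0,0,0,0],[0,0,28,0,0,0,0],[0,0,40,0,0,0,0],[0,0,50,0,0,0,0],[0,0,57,0,0,0,0],[0,0,61,0,0,0,0],[0,0,61,0,0,0,0]]]'|grep -E 'ee_pos|ft_f'
python3 -m inch '[[[0,0,2,0,0,0,0],[0,0,4,0,0,0,0],[0,0,6,0,0,0,0],[0,0,6,0,0,0,0],[0,0,6,0,0,0,0]]]'|grep -E 'ee_pos|ft_f'
python3 -m inch '[[[0,0,1,0,0,0,0],[0,0,2,0,0,0,0],[0,0,2,0,0,0,0]]]'|grep -E 'ee_pos|ft_f'
python3 -m inch '[[[0,0,1,0,0,0,0],[0,0,2,0,0,0,0],[0,0,2,0,0,0,0]]]'|grep -E 'ee_pos|ft_f'
```

```text
ee_pos: [485.9, -17.7, 115.1]
ft_force: [-0.1, -0.2, 0.2]
ee_pos: [486.6, -17.7, 109.9]
ft_force: [0.1, -0.1, 2.1]
ee_pos: [486.6, -17.7, 107.8]
ft_force: [1.8, 0.4, 3.2]
ee_pos: [486.5, -17.8, 105.7]
ft_force: [1.6, 0.2, 4.5]
```

```bash
python3 -m inch '[[[0,0,0.5,0,0,0,0],[0,0,1,0,0,0,0],[0,0,1,0,0,0,0]]]'|grep -E 'ee_pos|ft_f'
python3 -m inch '[[[0,0,0.5,0,0,0,0],[0,0,1,0,0,0,0],[0,0,1,0,0,0,0]]]'|grep -E 'ee_pos|ft_f'
```

```text
ee_pos: [486.6, -17.7, 105.2]
ft_force: [-0.5, -0.8, 9.7]
ee_pos: [486.6, -17.8, 105.0]
ft_force: [-3.1, 0.4, 21.2]
```

The force rose steeply to 21 N against a hard stop at 105 mm, so the button is fully in. Release and lift clear.

```bash
python3 -m inch '[[[0,0,-3,0,0,0,0],[0,0,-8,0,0,0,0],[0,0,-14,0,0,0,0],[0,0,-24,0,0,0,0],[0,0,-38,0,0,0,0],[0,0,-54,0,0,0,0],[0,0,-70,0,0,0,0],[0,0,-84,0,0,0,0],[0,0,-92,0,0,0,0],[0,0,-95,0,0,0,0],[0,0,-95,0,0,0,0],[0,0,-95,0,0,0,0]]]'|grep -E 't:|ee_pos|ft_f'
python3 -c "
from h import *
snap('side','s5')"
```

```text
t: 17.15
ee_pos: [485.8, -17.7, 198.2]
ft_force: [-0.9, 0.1, 0.2]
```

View pics/s5.png

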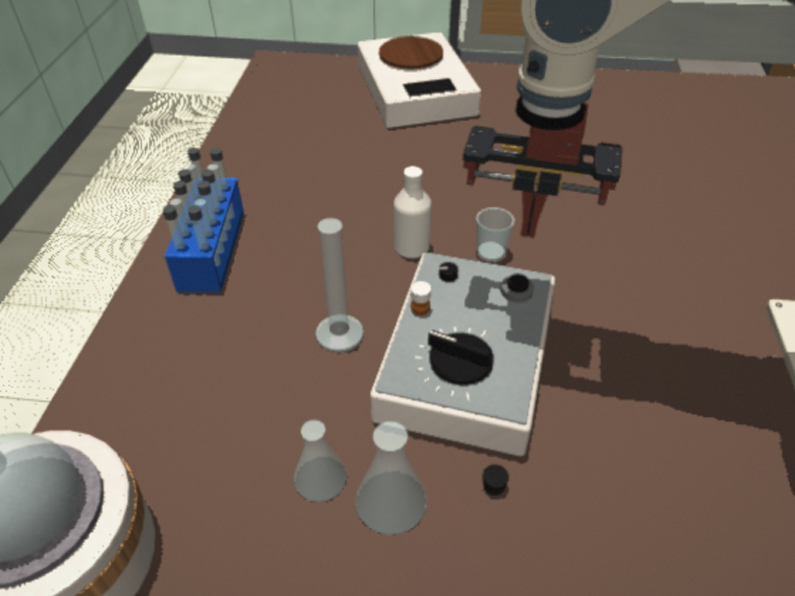

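The picture shows the dial still at its new click (pointer at (432,337)) and the button back up at (518,284). Every loose item is where it stood, and the gripper is clear. Handing in.

```bash
python3 -c "
from workcell import ctrl
print(ctrl.close_job())"
```

```text
the job is handed in; nothing more can be done
None
```

I turned the dial four clicks clockwise (pointer measured from 62° to -20°), then pressed the start button fully in and let it come back up; the last picture shows the small knob and loose items undisturbed, and the job was handed in at about 17 s.

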